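# Put the hand-washing things back in their holders on the laundry bench

### The job

Tidy the laundry bench: lay the green soap flat in the white soap dish, stand the brown stain-remover bottle upright on the round wooden saucer, and lay each scrubbing brush, bristles down and lengthwise, in the tray of its own colour. Set every thing down instead of dropping it, never let the bottle tip over, and leave the peg jar and the orange dosing cup standing where they are.

Things in the scene. Friction and masses are not known exactly. Their poses are not given: they have to be found in the camera images.
- soap: loose bar of green soap, 80 x 50 x 30 mm high, lying flat, about 130 g; origin: centre of its underside; x along the 80 mm length, y along the 50 mm width, z up
- bottle: loose upright dark brown bottle with a pale label and a white screw cap, about 220 g: round body 54 mm in diameter up to 96 mm, shoulder from 96 to 110 mm, cap 32 mm in diameter from 115 to 135 mm (its top); origin: centre of its underside; z up along the bottle
- red_brush: loose handle-less scrubbing brush standing on its white bristles, about 90 g: red plastic back 96 x 42 mm from 22 to 40 mm above the underside, below it firm bristles that flare to 104 x 46 mm in the lowest 12 mm; origin: centre of the underside of the bristles; x along the length, y across the width, z up
- blue_brush: loose scrubbing brush, the same as the red one but with a blue back; origin and axes as there
- soap_dish: white ceramic soap dish, fixed to the bench, 120 x 88 mm outside and 12 mm high, inside 110 x 78 mm; the soap rests on ribs whose tops are 8 mm above the bench; origin: centre of its underside; x along the 120 mm length, y across, z up
- saucer: round wooden saucer, fixed to the bench, with a dark rim, 94 mm across and 10 mm high; its inner floor, about 82 mm across, is 4 mm above the bench; origin: centre of its underside; z up
- red_tray: shallow red plastic brush tray, fixed to the bench, 138 x 78 mm outside (150 mm long with its end lips) and 12 mm high, inside 132 x 72 mm, its floor 3 mm above the bench; origin: centre of its underside; x along the length, y across, z up
- blue_tray: shallow blue plastic brush tray, the same as the red one but blue; origin and axes as there
- jar: bystander: loose closed glass jar of clothes pegs with a dark red lid, 70 mm in diameter, 90 mm high, standing between the holders; leave it alone; origin: centre of its underside. The taller stock and equipment around the bench is fixed, at least 0.75 m from the base axis or outside 50 degrees either side of +x
- dosing_cup: bystander: small loose orange dosing cup, 50 mm across its rim, 42 mm high, open at the top, standing between the things and the holders; leave it alone; origin: centre of its underside. A shoe-polish tin, 76 mm across and 22 mm high, is fixed among the holders on the other side (left or right) from the jar

How it is judged (in metres and radians):
At the end, for the whole second after the job is handed in: Soap flat in the dish within 17 mm (along), 16 mm (across), 0.5 rad; each brush bristles down in its own tray within 16 mm (along), 15 mm (across), 0.5 rad; bottle upright on the saucer within 16 mm; all at rest; jar and dosing cup upright, within 30 mm of their start (x of soap in the frame of soap_dish between -0.017 and 0.017 m and y of soap in the frame of soap_dish between -0.016 and 0.016 m and z of soap in the frame of soap_dish between 0.005 and 0.012 m and angle between each of soap, red_brush, blue_brush, bottle's own z axis and vertical below 0.1 rad and linear speed of each of soap, red_brush, blue_brush, bottle below 0.02 m/s and angular speed of each of soap, red_brush, blue_brush, bottle below 0.2 rad/s and angle between the x axis of soap and the x axis of soap_dish, either way round below 0.5 rad and x of red_brush in the frame of red_tray between -0.016 and 0.016 m and y of red_brush in the frame of red_tray between -0.015 and 0.015 m and z of red_brush in the frame of red_tray between 0 and 0.007 m and angle between the x axis of red_brush and the x axis of red_tray, either way round below 0.5 rad and x of blue_brush in the frame of blue_tray between -0.016 and 0.016 m and y of blue_brush in the frame of blue_tray between -0.015 and 0.015 m and z of blue_brush in the frame of blue_tray between 0 and 0.007 m and angle between the x axis of blue_brush and the x axis of blue_tray, either way round below 0.5 rad and x of bottle in the frame of saucer between -0.016 and 0.016 m and y of bottle in the frame of saucer between -0.016 and 0.016 m and z of bottle in the frame of saucer between 0.001 and 0.008 m and distance of each of jar, dosing_cup from where it was at the start of the episode below 0.03 m and angle between each of jar, dosing_cup's own z axis and vertical below 0.15 rad); the robot touches nothing.
It fails at once if the bottle tips over (leans more than 0.6 rad) (angle between bottle's own z axis and vertical above 0.6 rad).
It fails at once if the peg jar is knocked over or pushed more than 30 mm away (distance of jar from where it was at the start of the episode above 0.03 m or angle between jar's own z axis and vertical above 0.5 rad).
It fails at once if the dosing cup is knocked over or pushed more than 30 mm away (distance of dosing_cup from where it was at the start of the episode above 0.03 m or angle between dosing_cup's own z axis and vertical above 0.5 rad).
It fails at once if a thing is dropped: it falls free of the fingers, its underside more than 40 mm above the bench ((contact force between the fingers and soap below 0.01 N and height (world z) of soap above 0.04 m and linear speed of soap above 0.3 m/s) or (contact force between the fingers and bottle below 0.01 N and height (world z) of bottle above 0.04 m and linear speed of bottle above 0.3 m/s) or (contact force between the fingers and red_brush below 0.01 N and height (world z) of red_brush above 0.04 m and linear speed of red_brush above 0.3 m/s) or (contact force between the fingers and blue_brush below 0.01 N and height (world z) of blue_brush above 0.04 m and linear speed of blue_brush above 0.3 m/s)).
It also fails if it takes over 104 s, if anything falls off the work surface, if the arm or the gripper's body presses on something with over 40 N, if the wrist force passes 120 N, or if a joint passes its speed limit or range.

### The arm

A 6-joint arm with a two-finger parallel gripper is mounted at the origin on the work surface. World frame = base frame: x ahead of the robot, y to its left, z up, the work surface at z = 0. Lengths are in mm, angles in rad, forces in N, time in s.
With the tool pointing down it reaches from about 350 to 975 mm from the base axis. Payload 7.1 kg.
Tool frame: the origin (TCP) lies midway between the tips of the shut fingers; the grasp point (between the pads) lies ctrl.grip_point_offset behind it (ctrl.grip_point_offset is the distance from the TCP to the grasp point, in mm); z points along the fingers, y is the direction in which the jaws open and shut (so a half turn about z gives the same grasp; the last joint's range is limited). The gripper opens to 88 mm and grips with 3 to 60 N. Pads are 20 mm wide; open, the fingers measure 115 mm over their backs; the gripper's body (75 mm by 178 mm) begins 61 mm behind the grasp point.
Start: joints at [-1.144, 0.423, 1.63, -0, 1.089, -0.019], TCP at [269.502, -563.891, 222.675] pointing down, gripper open.
Joint ranges: [-3, 3], [-0.9, 2.11], [0.09, 2.58], [-1.31, 4.45], [0.11, 2.69], [-2.54, 2.54]. Speed limits (rad/s): [2.39, 2.39, 3.01, 3.14, 3.14, 3.14].

### API

Orientations are given as a rotation vector (axis times angle).
In Python, from workcell import telemetry, optics, order, ctrl gives the robot as it stands.
- The arm moves only by the tool move_arm, never from a script. Its argument "motion" is a list of rows, each a list of 3 entries, a list of its own where there are three numbers: the opening, from 0 (shut) to 1 (fully open), then the shift along the tool's x, y, z in units of 100 mm (1.0 is 100 mm), then the turn about the tool's z in units of pi/2 rad (1.0 is pi/2 rad). In form: [[gripper, [x, y, z], twist], ...]. A call has 1 to 5 rows; each row shifts and turns the pose as measured when the row begins, along the tool's axes as they then stand; what a row does not reach is not made up. A row lasts 1/12 s, in which the tool goes at most 41.7 mm and 7.16 degrees, less where a joint would pass 70% of its speed; a pose out of reach is approached as far as the arm can. A call with a number of a shift or a turn outside -1 to 1 is refused whole. A call with a gripper value outside its range is refused whole. The fingers move at their own pace and stop on an object; the grip force is fixed at half the most. Time passes only in rows, so rows that do not move let the fingers close. It gives the time, the measured TCP pose, the force and the opening at its end, in the units of the state.
- telemetry.get_obs(): the state, without advancing time (a new reading comes with each control period).
- optics.get_image(name): name is "scene" or "side" or "wrist"; returns the picture (384x512x3 uint8, red, green, blue); there is no depth.
- optics.camera_info(name): a dict with "mtx" (3x3 intrinsics, pixels), "R" (3x3) and "t" (3): a world point X has camera coordinates R X + t. Camera axes: x right, y down, z forward; pixel columns grow to the right and rows downward; lengths in mm; the calibration is good to about 2 mm. A picture is of the moment at which its call begins: read the wrist's pose just before it. camera_info takes no time and is no camera call; for the wrist camera it gives the pose at the moment of the call.
- order.close_job(): hands the job in, once; it reports no verdict.
Trained networks look in the newest picture that a camera, given by its name, has taken for a name from the list of things; names that differ only in an ending like _2 or _b are one class to them, and where a whole thing is asked for, a point or a joint stands for the part that bears it (a point fixed in the world has none). Each returns a list of dicts, best first, with "confidence" (0 to 1); they miss things now and then, are a little off and sometimes report something else, mostly with a low value. They report only what shows in the picture. A call takes as long as a camera call.
- optics.regions_of(camera, query): "pixels" (384x512 bool, what is visible of it).
- optics.landmark_of(camera, query): "location" ([x, y, z] in mm, in world coordinates, good to about 4 mm: a listed point, or the origin of a listed thing).
The state is a dict: "t": time; "qpos": joint angles; "qvel": joint speeds; "joint_torque": joint torques, N m; "ee_pos": TCP position; "orientation": TCP orientation; "ft_force": force on the tool from outside, world axes, zero at the start; "moment": the same for the moment, N m; "width": finger opening in mm.
Only numpy, scipy, OpenCV 4.12 (cv2) and the standard library are available. Lean on these libraries where they do the work, as an engineer would, in place of code of your own. Each camera call takes 0.05 s, during which the arm holds its last target. There are 200 camera calls.

## Working session

There is one attempt and no reset: what is moved stays moved. The work goes in short steps, Python scripts to look and compute and a tool call to move; the robot and the scene stay as the last step left them, time stands still between calls to the robot, and variables do not carry over. Pictures are saved under pics/ and viewed, on a budget of 14 in all, crops included, one or two more only if the job needs it, and the job is handed in when it is done.

Besides the shell and the picture viewer there is one more tool, called after "Call:" as a command line: name --argument value ..., lists and objects as JSON in quotes. move_arm: Moves the arm, as the interface text tells. Shifts and turns lie within -1 to 1; 1 stands for 100 mm of shift or pi/2 rad of turn. Its arguments: {"type":"object","properties":{"motion":{"type":"array"}},"required":["motion"]}

```bash
mkdir -p pics; ls; cat > h.py <<'E'
import numpy as np, cv2
from workcell import telemetry, optics, order, ctrl
def save(cam,fn):
    im=optics.get_image(cam); cv2.imwrite('pics/'+fn,im[:,:,::-1]); return im
def proj(cam,X):
    c=optics.camera_info(cam); p=np.array(c['mtx'])@(np.array(c['R'])@np.array(X,float)+np.array(c['t'])); return p[:2]/p[2]
def unproj(cam,uv,z):
    c=optics.camera_info(cam);R=np.array(c['R']);t=np.array(c['t'])
    d=R.T@np.linalg.inv(c['mtx'])@np.array([*uv,1.]); o=-R.T@t
    return o+d*(z-o[2])/d[2]
E
python3 - <<'E'
from h import *
s=telemetry.get_obs(); print(s['ee_pos'],s['orientation'],s['width'],s['t'],ctrl.grip_point_offset)
from scipy.spatial.transform import Rotation as Ro
print(Ro.from_rotvec(s['orientation']).as_matrix().round(3))
names='soap bottle red_brush blue_brush soap_dish saucer red_tray blue_tray jar dosing_cup'.split()
for cam in ['scene','side']:
    save(cam,cam+'0.png')
    for n in names:
        r=optics.landmark_of(cam,n)
        print(cam,n,[(np.round(q['location']).tolist(),round(q['confidence'],2)) for q in r[:2]])
a=np.hstack([cv2.imread('pics/scene0.png'),cv2.imread('pics/side0.png')])
E
```

```text
pics
[ 269.28558633 -563.41271606  221.94457578] [-3.06246741e+00 -6.94136281e-01  4.46527220e-04] 87.43100717477387 0.0 18.700000000000003
[[ 0.902  0.431 -0.001]
 [ 0.431 -0.902  0.001]
 [ 0.    -0.001 -1.   ]]
scene soap [([460.0, -114.0, 1.0], 0.59)]
scene bottle [([386.0, 257.0, 5.0], 0.56), ([461.0, -117.0, 3.0], 0.3)]
scene red_brush [([478.0, 94.0, -1.0], 0.6)]
scene blue_brush [([370.0, -285.0, 2.0], 0.97)]
scene soap_dish [([655.0, -150.0, 4.0], 0.88)]
scene saucer [([528.0, -404.0, -1.0], 0.9)]
scene red_tray [([634.0, 108.0, 3.0], 0.71)]
scene blue_tray [([516.0, 422.0, -2.0], 0.95)]
scene jar [([614.0, -302.0, -2.0], 0.82), ([588.0, -0.0, 4.0], 0.7)]
scene dosing_cup [([586.0, 1.0, 2.0], 0.73)]
side soap [([465.0, -114.0, -2.0], 0.72)]
side bottle [([383.0, 254.0, 1.0], 0.69), ([372.0, -286.0, 4.0], 0.49)]
side red_brush [([474.0, 98.0, -2.0], 0.77)]
side blue_brush [([370.0, -287.0, 3.0], 0.69)]
side soap_dish [([658.0, -148.0, -4.0], 0.84)]
side saucer [([525.0, -404.0, -1.0], 0.57)]
side red_tray [([635.0, 110.0, 1.0], 0.74)]
side blue_tray [([520.0, 419.0, -4.0], 0.81)]
side jar [([612.0, -298.0, -3.0], 0.88), ([584.0, 3.0, 2.0], 0.45)]
side dosing_cup [([585.0, 2.0, 0.0], 0.59), ([521.0, 420.0, -4.0], 0.31)]
```

View pics/scene0.png

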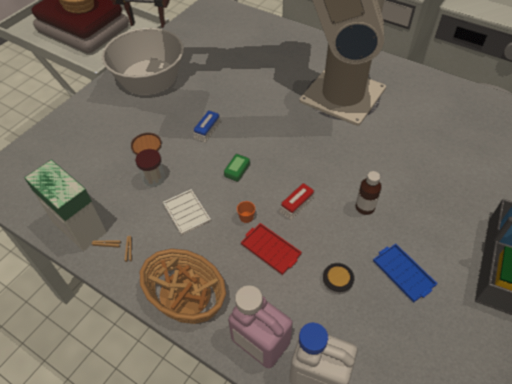

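View pics/side0.png

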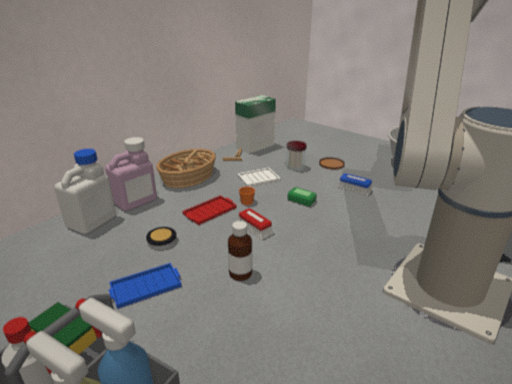

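The pictures agree with the network positions: soap (237,167), red brush (298,198), blue brush (206,124), bottle (369,193), cup (246,211) and jar (149,163) in the scene view. Next I need the yaws.

```bash
cat > yaw.py <<'E'
from h import *
def rect(cam,n,z,hsv=None,im=None):
    r=optics.regions_of(cam,n)
    if not r: return None
    m=np.array(r[0]['pixels'])
    if hsv is not None:
        H=cv2.cvtColor(im,cv2.COLOR_RGB2HSV); mm=cv2.dilate(m.astype(np.uint8),np.ones((3,3)))>0
        m=mm&(H[...,1]>hsv)
    ys,xs=np.nonzero(m)
    P=np.array([unproj(cam,(x,y),z)[:2] for x,y in zip(xs,ys)]).astype(np.float32)
    (c,(w,h),a)=cv2.minAreaRect(P)
    if w<h: w,h,a=h,w,a+90
    a=(a+90)%180-90
    return np.round(c),round(w),round(h),round(a,1),round(r[0]['confidence'],2)
if __name__=='__main__':
    for cam in ['scene','side']:
        im=optics.get_image(cam)
        for n,z,h in [('soap',30,100),('red_brush',40,120),('blue_brush',40,120),('soap_dish',12,None),('red_tray',12,None),('blue_tray',12,None),('saucer',10,None)]:
            print(cam,n,rect(cam,n,z,h,im))
E
python3 yaw.py
```

```text
scene soap (array([ 467., -108.]), 86, 50, 6.6, 0.73)
scene red_brush (array([477.,  97.]), 98, 43, -9.9, 0.6)
scene blue_brush (array([ 374., -283.]), 96, 41, 7.4, 0.72)
scene soap_dish (array([ 657., -145.]), 130, 92, 63.3, 0.89)
scene red_tray (array([634., 108.]), 150, 84, 81.8, 0.81)
scene blue_tray (array([517., 421.]), 150, 86, 68.5, 0.59)
scene saucer (array([ 518., -409.]), 93, 85, -43.8, 0.78)
side soap (array([448., -89.]), 84, 76, 9.4, 0.83)
side red_brush (array([467., 104.]), 103, 48, -10.3, 0.7)
side blue_brush (array([ 366., -268.]), 94, 55, 8.6, 0.68)
side soap_dish (array([ 653., -138.]), 128, 108, 60.4, 0.9)
side red_tray (array([628., 110.]), 159, 99, 83.1, 0.75)
side blue_tray (array([513., 423.]), 149, 90, 67.9, 0.95)
side saucer (array([ 521., -399.]), 96, 91, -50.2, 0.74)
```

```bash
cat > plan.py <<'E'
"""plan.py grip vmax x,y,z,phi ... : ideal rows from the measured pose through the waypoints"""
import sys
from h import *
from scipy.spatial.transform import Rotation as Ro
def state():
    s=telemetry.get_obs(); M=Ro.from_rotvec(s['orientation']).as_matrix()
    return np.array(s['ee_pos']),np.degrees(np.arctan2(M[1,0],M[0,0])),s
if __name__=='__main__':
    p,f,s=state(); g,v=float(sys.argv[1]),float(sys.argv[2])
    print('now',p.round(1),round(f,1),'w',round(s['width'],1),'t',round(s['t'],2),'F',np.round(s['ft_force'],1))
    rows=[]
    for w in sys.argv[3:]:
        *q,ft=map(float,w.split(',')); q=np.array(q)
        n=max(1,int(np.ceil(max(np.linalg.norm(q-p)/v,abs(ft-f)/6.8))))
        d=(q-p)/n; df=(ft-f)/n
        for i in range(n):
            a=np.radians(f); x=np.array([np.cos(a),np.sin(a),0]); y=np.array([np.sin(a),-np.cos(a),0])
            rows.append([g,[round(float(d@x)/100,2),round(float(d@y)/100,2),round(float(-d[2])/100,2)],round(-df/90,3)]); f+=df
        p=q
    for i in range(0,len(rows),5): print(rows[i:i+5])
E
python3 plan.py 1 40 371,-285,110,8
```

```text
now [ 269.5 -563.9  222.7] 25.5 w 87.6 t 1.9 F [ 0.1 -0.2 -0.5]
[[1.0, [0.26, -0.26, 0.14], np.float64(0.024)], [1.0, [0.25, -0.27, 0.14], np.float64(0.024)], [1.0, [0.24, -0.28, 0.14], np.float64(0.024)], [1.0, [0.23, -0.29, 0.14], np.float64(0.024)], [1.0, [0.22, -0.3, 0.14], np.float64(0.024)]]
[[1.0, [0.21, -0.31, 0.14], np.float64(0.024)], [1.0, [0.2, -0.31, 0.14], np.float64(0.024)], [1.0, [0.19, -0.32, 0.14], np.float64(0.024)]]
```

Call:
move_arm --motion '[[1,[0.26,-0.26,0.14],0.024],[1,[0.25,-0.27,0.14],0.024],[1,[0.24,-0.28,0.14],0.024],[1,[0.23,-0.29,0.14],0.024],[1,[0.22,-0.3,0.14],0.024]]'

```text
t: 2.32
ee_pos: [332.9, -394.4, 153.5]
orientation: [3.105, 0.376, 0.007]
ft_force: [1.8, 0.3, -0.4]
width: 87.7
```

Call:
move_arm --motion '[[1,[0.21,-0.31,0.14],0.024],[1,[0.2,-0.31,0.14],0.024],[1,[0.19,-0.32,0.14],0.024],[1,[0,0,0],0]]'

```text
t: 2.65
ee_pos: [373.7, -280.6, 107.3]
orientation: [3.125, 0.19, 0.006]
ft_force: [-1.3, -0.1, -1.0]
width: 87.8
```

```bash
sed -i 's/round(-df\/90,3)/round(float(-df)\/90,3)/' plan.py
python3 - <<'E'
from yaw import *
im=save('wrist','w1.png')
print(rect('wrist','blue_brush',40,120,im),optics.landmark_of('wrist','blue_brush')[:2] and [q['location'] for q in optics.landmark_of('wrist','blue_brush')])
E
python3 plan.py 1 30 371,-285,16,8
```

```text
now [ 374.6 -285.2  109.2] 7.1 w 87.9 t 2.75 F [ 0.3 -0.7 -0.6]
[[1.0, [-0.01, -0.0, 0.23], -0.003], [1.0, [-0.01, -0.0, 0.23], -0.003], [1.0, [-0.01, -0.0, 0.23], -0.003], [1.0, [-0.01, -0.0, 0.23], -0.003]]Traceback (most recent call last):
  File "<stdin>", line 3, in <module>
  File "yaw.py", line 10, in rect
    P=np.array([unproj(cam,(x,y),z)[:2] for x,y in zip(xs,ys)]).astype(np.float32)
                ~~~~~~^^^^^^^^^^^^^
  File "h.py", line 8, in unproj
    c=optics.camera_info(cam);R=np.array(c['R']);t=np.array(c['t'])
ValueError: time passes only in moves, steps and waits
```

View pics/w1.png

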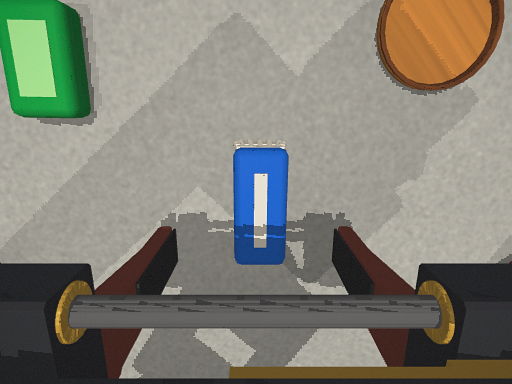

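The brush, at columns 234–288 and rows 148–264, is aligned with the jaws.

```bash
sed -i 's/^def proj/_c={}\ndef info(cam):\n    if cam not in _c: _c[cam]=optics.camera_info(cam)\n    return _c[cam]\ndef proj/; s/c=optics.camera_info(cam)/c=info(cam)/' h.py
python3 - <<'E'
from h import *
for uv in [(235,150),(287,150),(236,263),(285,263)]: print(unproj('wrist',uv,40).round(1))
E
python3 plan.py 1 30 371,-285,16,7.5
```

```text
[ 417.8 -266.3   40. ]
[ 422.5 -304.5   40. ]
[ 326.5 -276.9   40. ]
[ 331.1 -316.7   40. ]
now [ 374.6 -285.2  109.2] 7.1 w 87.9 t 2.75 F [ 0.3 -0.7 -0.6]
[[1.0, [-0.01, -0.0, 0.23], -0.001], [1.0, [-0.01, -0.0, 0.23], -0.001], [1.0, [-0.01, -0.0, 0.23], -0.001], [1.0, [-0.01, -0.0, 0.23], -0.001]]
```

Call:
move_arm --motion '[[1,[-0.01,0.02,0.24],0],[1,[0,0.02,0.24],0],[1,[0,0,0.24],0],[1,[0,0,0.2],0],[1,[0,0,0.02],0]]'

```text
t: 3.17
ee_pos: [380.4, -301.5, 17.4]
orientation: [3.108, 0.191, 0.03]
ft_force: [-0.4, 0.3, -0.7]
width: 88.1
```

Call:
move_arm --motion '[[0,[0,0,0],0],[0,[0,0,0],0],[0,[0,0,0],0],[0,[0,0,0],0],[0,[0,0,0],0]]'

```text
t: 3.58
ee_pos: [381.2, -306.5, 20.8]
orientation: [3.105, 0.185, 0.035]
ft_force: [-0.0, 1.3, 0.3]
width: 58.1
```

```bash
python3 plan.py 0 36 375,-270,165,10 516,410,170,68 
```

```text
now [ 381.2 -306.5   20.8] 6.8 w 58.1 t 3.58 F [-0.   1.3  0.3]
[[0.0, [-0.0, -0.07, -0.29], -0.007], [0.0, [-0.0, -0.07, -0.29], -0.007], [0.0, [-0.0, -0.07, -0.29], -0.007], [0.0, [-0.0, -0.07, -0.29], -0.007], [0.0, [-0.0, -0.07, -0.29], -0.007]]
[[0.0, [0.13, -0.32, -0.0], -0.032], [0.0, [0.14, -0.32, -0.0], -0.032], [0.0, [0.16, -0.31, -0.0], -0.032], [0.0, [0.18, -0.3, -0.0], -0.032], [0.0, [0.19, -0.29, -0.0], -0.032]]
[[0.0, [0.21, -0.28, -0.0], -0.032], [0.0, [0.22, -0.27, -0.0], -0.032], [0.0, [0.23, -0.26, -0.0], -0.032], [0.0, [0.25, -0.25, -0.0], -0.032], [0.0, [0.26, -0.23, -0.0], -0.032]]
[[0.0, [0.27, -0.22, -0.0], -0.032], [0.0, [0.28, -0.21, -0.0], -0.032], [0.0, [0.29, -0.19, -0.0], -0.032], [0.0, [0.3, -0.18, -0.0], -0.032], [0.0, [0.31, -0.16, -0.0], -0.032]]
[[0.0, [0.32, -0.15, -0.0], -0.032], [0.0, [0.32, -0.13, -0.0], -0.032], [0.0, [0.33, -0.11, -0.0], -0.032], [0.0, [0.33, -0.1, -0.0], -0.032], [0.0, [0.34, -0.08, -0.0], -0.032]]
```

Call:
move_arm --motion '[[0,[0,0,0],0],[0,[0,0,0],0],[0,[0,0,0],0]]'

```text
t: 3.83
ee_pos: [382.1, -307.1, 22.8]
orientation: [3.102, 0.185, 0.039]
ft_force: [-0.4, 0.4, -1.1]
width: 43.0
```

```bash
python3 plan.py 0 36 375,-270,165,10;  python3 -c "
from plan import *
for i in range(3):
    optics.get_image('scene'); p,f,s=state(); print(p.round(1),s['orientation'],s['width'],s['qvel'])"
```

```text
now [ 382.1 -307.1   22.8] 6.9 w 43.0 t 3.83 F [-0.4  0.4 -1.1]
[[0.0, [-0.01, -0.08, -0.28], -0.007], [0.0, [-0.0, -0.08, -0.28], -0.007], [0.0, [-0.0, -0.08, -0.28], -0.007], [0.0, [-0.0, -0.08, -0.28], -0.007], [0.0, [-0.0, -0.08, -0.28], -0.007]]
[ 382.1 -307.1   22.8] [3.10228783 0.18517701 0.03892539] 42.64358579356982 [ 1.37417348e-04  6.27676428e-03  9.36470070e-04  6.99085523e-04
 -2.32514513e-03  6.82319876e-05]
[ 382.  -307.    22.6] [3.10255458 0.18520152 0.03849765] 43.00853419266429 [-0.00208315  0.00696959  0.00305718  0.00182802 -0.00165155  0.00042768]
[ 382.  -307.    22.5] [3.10270335 0.18524624 0.03824622] 42.776792862087554 [-0.0014093   0.00389013  0.00227947  0.00030551  0.00047002 -0.00043977]
```

Call:
move_arm --motion '[[0,[0,-0.08,-0.28],-0.007],[0,[0,-0.08,-0.28],-0.007],[0,[0,-0.08,-0.28],-0.007],[0,[0,-0.08,-0.28],-0.007],[0,[0,-0.08,-0.28],-0.007]]'

```text
t: 4.4
ee_pos: [369.1, -259.8, 159.0]
orientation: [3.106, 0.273, 0.019]
ft_force: [1.7, -0.6, 0.4]
width: 43.4
```

```bash
python3 - <<'E'
from plan import *
im=save('wrist','w2.png'); p,f,s=state(); print(Ro.from_rotvec(s['orientation']).as_matrix()[:,2].round(3))
c=info('wrist'); print((np.array(c['R'])@p+c['t']).round(1), proj('wrist',p).round(0))
E
python3 plan.py 0 36 516,410,170,68
```

```text
[ 0.019 -0.025 -0.999]
[  0.2  27.4 176. ] [255. 245.]
now [ 370.7 -260.1  163.4] 10.1 w 42.9 t 4.45 F [ 0.7 -0.2  2.4]
[[0.0, [0.13, -0.32, -0.0], -0.032], [0.0, [0.15, -0.31, -0.0], -0.032], [0.0, [0.16, -0.3, -0.0], -0.032], [0.0, [0.18, -0.29, -0.0], -0.032], [0.0, [0.19, -0.28, -0.0], -0.032]]
[[0.0, [0.21, -0.27, -0.0], -0.032], [0.0, [0.22, -0.26, -0.0], -0.032], [0.0, [0.23, -0.25, -0.0], -0.032], [0.0, [0.24, -0.24, -0.0], -0.032], [0.0, [0.26, -0.23, -0.0], -0.032]]
[[0.0, [0.27, -0.21, -0.0], -0.032], [0.0, [0.28, -0.2, -0.0], -0.032], [0.0, [0.29, -0.19, -0.0], -0.032], [0.0, [0.3, -0.17, -0.0], -0.032], [0.0, [0.31, -0.16, -0.0], -0.032]]
[[0.0, [0.31, -0.14, -0.0], -0.032], [0.0, [0.32, -0.12, -0.0], -0.032], [0.0, [0.33, -0.11, -0.0], -0.032], [0.0, [0.33, -0.09, -0.0], -0.032], [0.0, [0.33, -0.08, -0.0], -0.032]]
```

View pics/w2.png

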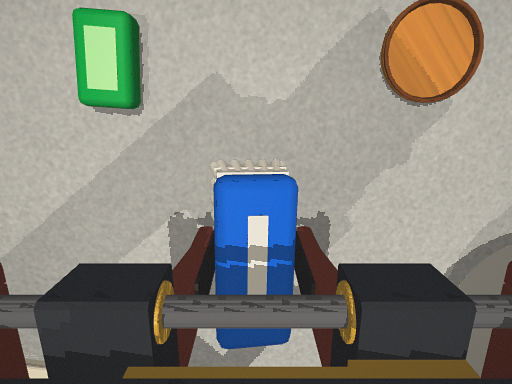

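The brush is held at columns 215–297 and rows 176–348. The rear is narrower, so it may be tilted. I'll check the camera axis and the other views.

```bash
python3 - <<'E'
from plan import *
a=optics.get_image('scene');b=optics.get_image('side')
p,f,s=state(); M=Ro.from_rotvec(s['orientation']).as_matrix(); c=info('wrist'); print((np.array(c['R'])@M).round(3)); print(c['mtx'])
def crop(im,cam):
    u,v=proj(cam,p).astype(int); print(u,v); y,x=max(0,v-45),max(0,u-50); return cv2.resize(im[y:y+90,x:x+100],(400,360),interpolation=cv2.INTER_CUBIC)
A=crop(a,'scene');B=crop(b,'side')
cv2.imwrite('pics/c3.png',np.hstack([A,B])[:,:,::-1])
E
```

```text
[[-0.001  1.    -0.   ]
 [-0.964 -0.001 -0.267]
 [-0.267  0.     0.964]]
[[311.83535578   0.         254.44920755]
 [  0.         311.83535578 196.45308281]
 [  0.           0.           1.        ]]
209 93
357 144
```

View pics/c3.png

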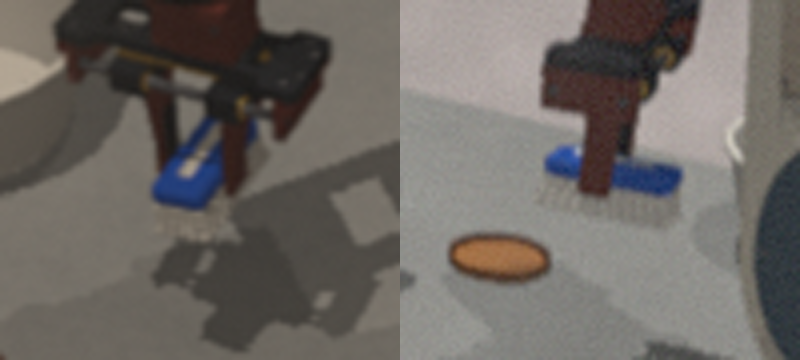

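The brush is level and firmly held, gripped slightly off centre; I'll compute the offset.

```bash
cat > inhand.py <<'E'
"""inhand.py ztool u,v ... : pixel of the wrist picture -> tool frame, on plane z=ztool (mm, tool frame)"""
from plan import *
p,f,s=state(); M=Ro.from_rotvec(s['orientation']).as_matrix(); c=info('wrist'); R=np.array(c['R']);t=np.array(c['t'])
o=M.T@(-R.T@t-p)
for a in sys.argv[2:]:
    d=M.T@R.T@np.linalg.inv(c['mtx'])@np.array([*map(float,a.split(',')),1]); print(a,(o+d*(float(sys.argv[1])-o[2])/d[2]).round(1))
E
python3 inhand.py -17 256,177 252,347 215,200 297,200; python3 plan.py 0 38 523,410,170,68
```

```text
256,177 [ 42.7   0.6 -17. ]
252,347 [-54.1  -1.6 -17. ]
215,200 [ 31.4 -19.3 -17. ]
297,200 [ 31.3  20.5 -17. ]
now [ 370.7 -260.9  159.8] 10.1 w 42.6 t 4.55 F [ 0.1  0.3 -1.8]
[[0.0, [0.14, -0.33, -0.01], -0.034], [0.0, [0.16, -0.33, -0.01], -0.034], [0.0, [0.18, -0.32, -0.01], -0.034], [0.0, [0.19, -0.31, -0.01], -0.034], [0.0, [0.21, -0.3, -0.01], -0.034]]
[[0.0, [0.22, -0.28, -0.01], -0.034], [0.0, [0.24, -0.27, -0.01], -0.034], [0.0, [0.25, -0.26, -0.01], -0.034], [0.0, [0.27, -0.25, -0.01], -0.034], [0.0, [0.28, -0.23, -0.01], -0.034]]
[[0.0, [0.29, -0.22, -0.01], -0.034], [0.0, [0.3, -0.2, -0.01], -0.034], [0.0, [0.31, -0.18, -0.01], -0.034], [0.0, [0.32, -0.17, -0.01], -0.034], [0.0, [0.33, -0.15, -0.01], -0.034]]
[[0.0, [0.34, -0.13, -0.01], -0.034], [0.0, [0.34, -0.11, -0.01], -0.034], [0.0, [0.35, -0.1, -0.01], -0.034], [0.0, [0.35, -0.08, -0.01], -0.034]]
```

Call:
move_arm --motion '[[0,[0.14,-0.33,-0.01],-0.034],[0,[0.16,-0.33,-0.01],-0.034],[0,[0.18,-0.32,-0.01],-0.034],[0,[0.19,-0.31,-0.01],-0.034],[0,[0.21,-0.3,-0.01],-0.034]]'

```text
t: 4.97
ee_pos: [410.6, -84.1, 156.1]
orientation: [3.037, 0.677, 0.015]
ft_force: [1.6, -0.1, -0.9]
width: 43.1
```

Call:
move_arm --motion '[[0,[0.22,-0.28,-0.01],-0.034],[0,[0.24,-0.27,-0.01],-0.034],[0,[0.25,-0.26,-0.01],-0.034],[0,[0.27,-0.25,-0.01],-0.034],[0,[0.28,-0.23,-0.01],-0.034]]'

```text
t: 5.38
ee_pos: [447.8, 100.1, 148.9]
orientation: [2.915, 1.092, -0.008]
ft_force: [1.6, 0.0, -0.9]
width: 43.1
```

```bash
python3 plan.py 0 38 520,422,150,68
```

```text
now [447.8 100.1 148.9] 41.1 w 43.1 t 5.38 F [ 1.6  0.  -0.9]
[[0.0, [0.3, -0.22, -0.0], -0.033], [0.0, [0.31, -0.2, -0.0], -0.033], [0.0, [0.32, -0.18, -0.0], -0.033], [0.0, [0.33, -0.17, -0.0], -0.033], [0.0, [0.33, -0.15, -0.0], -0.033]]
[[0.0, [0.34, -0.13, -0.0], -0.033], [0.0, [0.35, -0.12, -0.0], -0.033], [0.0, [0.35, -0.1, -0.0], -0.033], [0.0, [0.36, -0.08, -0.0], -0.033]]
```

Call:
move_arm --motion '[[0,[0.3,-0.22,-0.04],-0.033],[0,[0.31,-0.2,-0.03],-0.033],[0,[0.32,-0.18,-0.02],-0.033],[0,[0.33,-0.17,-0.01],-0.033],[0,[0.33,-0.15,0],-0.033]]'

```text
t: 5.8
ee_pos: [485.6, 287.9, 143.6]
orientation: [2.741, 1.479, -0.034]
ft_force: [-0.3, -0.3, -0.9]
width: 43.2
```

Call:
move_arm --motion '[[0,[0.34,-0.13,0],-0.033],[0,[0.35,-0.12,0],-0.033],[0,[0.35,-0.1,0],-0.033],[0,[0.3,-0.07,0],-0.033],[0,[0,0,0],0]]'

```text
t: 6.22
ee_pos: [512.3, 436.4, 124.9]
orientation: [2.561, 1.777, -0.053]
ft_force: [0.2, -0.8, -0.6]
width: 43.1
```

```bash
python3 - <<'E'
from yaw import *
im=save('wrist','w4.png')
H=cv2.cvtColor(im,cv2.COLOR_RGB2HSV)
r=rect('wrist','blue_tray',12); print(r)
print([ (np.round(q['location']),q['confidence']) for q in optics.landmark_of('wrist','blue_tray')])
E
python3 plan.py 0 30 520,426,60,68; 
```

```text
(array([526., 439.]), 101, 79, 69.0, 0.72)
[]
now [510.8 430.5 125. ] 69.2 w 42.8 t 6.37 F [-0.9 -0.6 -0.6]
[[0.0, [-0.0, 0.03, 0.22], 0.004], [0.0, [-0.0, 0.03, 0.22], 0.004], [0.0, [-0.0, 0.03, 0.22], 0.004]]
```

View pics/w4.png

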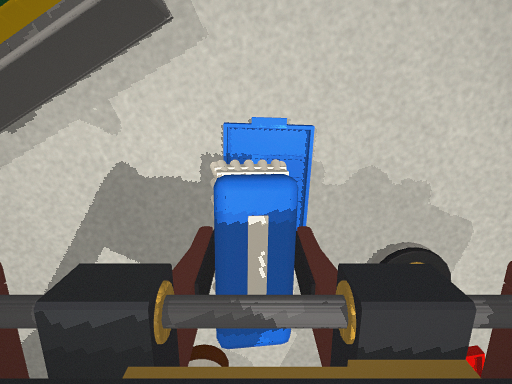

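The tray's far end shows with corners at (223,126) and (313,126) px; I'll derive its centre from them.

```bash
python3 - <<'E'
from plan import *
p,f,s=state(); print(Ro.from_rotvec(s['orientation']).as_matrix()[:,2].round(3))
A=unproj('wrist',(223,126),12);B=unproj('wrist',(313,126),12);C=unproj('wrist',(306,225),12)
print(A,B,C,np.degrees(np.arctan2(*(B-C)[1::-1])))
d=A-B; d/=np.linalg.norm(d); x=np.array([d[1],-d[0],0]); print(np.linalg.norm(A-B),(A+B)/2-69*x)
E
```

```text
[-0.018 -0.043 -0.999]
[505.38454221 491.31769083  12.        ] [577.22084213 463.99679648  12.        ] [543.44640617 378.65543009  12.        ] 68.40847495266749
76.85626359788168 [516.77454544 413.16406558  12.        ]
```

```bash
python3 - <<'E'
t=open('plan.py').read()
t=t.replace("    rows=[]\n","    rows=[]; M=Ro.from_rotvec(s['orientation']).as_matrix(); print('zax',M[:,2].round(3))\n")
t=t.replace("a=np.radians(f); x=np.array([np.cos(a),np.sin(a),0]); y=np.array([np.sin(a),-np.cos(a),0])","e=M.T@d/100")
t=t.replace("[round(float(d@x)/100,2),round(float(d@y)/100,2),round(float(-d[2])/100,2)]","[round(float(k),2) for k in e]")
t=t.replace("; f+=df","; f+=df; M=M@Ro.from_euler('z',-df,degrees=True).as_matrix()")
open('plan.py','w').write(t)
E
python3 plan.py 0 25 520,424,45,68.4
```

```text
now [510.8 430.5 125. ] 69.2 w 42.8 t 6.37 F [-0.9 -0.6 -0.6]
zax [-0.018 -0.043 -0.999]
[[0.0, [0.0, 0.03, 0.2], 0.002], [0.0, [0.0, 0.03, 0.2], 0.002], [0.0, [0.0, 0.03, 0.2], 0.002], [0.0, [0.0, 0.03, 0.2], 0.002]]
```

Call:
move_arm --motion '[[0,[0,0.03,0.2],0],[0,[0,0.03,0.2],0],[0,[0,0.03,0.2],0],[0,[0,0.03,0.15],0]]'

```text
t: 6.7
ee_pos: [522.2, 417.8, 49.5]
orientation: [2.57, 1.76, -0.058]
ft_force: [1.0, -0.2, -1.4]
width: 42.8
```

```bash
python3 -c "
from h import *; optics.get_image('side'); optics.get_image('side')"; python3 plan.py 0 25 520,424,27,68.4
```

```text
now [521.3 416.9  48.2] 68.8 w 43.1 t 6.8 F [ 0.4 -0.7 -0.2]
zax [-0.019 -0.045 -0.999]
[[0.0, [0.07, -0.04, 0.21], 0.005]]
```

Call:
move_arm --motion '[[0,[0.06,-0.02,0.05],0],[0,[0.06,-0.02,0.05],0],[0,[0,0,0.05],0],[0,[0,0,0.03],0]]'

```text
t: 7.13
ee_pos: [523.6, 429.6, 31.3]
orientation: [2.573, 1.756, -0.058]
ft_force: [-0.1, -0.1, 0.2]
width: 42.8
```

```bash
python3 -c "
from h import *; optics.get_image('side')"; python3 plan.py 0 25 520,424,27,68.4
```

```text
now [523.4 429.6  31. ] 68.6 w 42.9 t 7.18 F [-0.  -0.7 -1.5]
zax [-0.016 -0.042 -0.999]
[[0.0, [-0.06, -0.01, 0.04], 0.003]]
```

Call:
move_arm --motion '[[0,[-0.03,0.01,0.03],0],[0,[-0.01,0,0.02],0],[0,[0,0,0.02],0]]'

```text
t: 7.43
ee_pos: [523.2, 425.7, 25.9]
orientation: [2.572, 1.758, -0.055]
ft_force: [-4.1, -3.6, 9.3]
width: 43.0
```

```bash
python3 -c "
from h import *; optics.get_image('side')"; python3 plan.py 0 25 520,424,27,68.4
```

```text
now [523.1 425.6  25.7] 68.7 w 43.1 t 7.48 F [-2.8 -1.2  8.1]
zax [-0.014 -0.042 -0.999]
[[0.0, [-0.03, -0.02, -0.01], 0.003]]
```

Call:
move_arm --motion '[[1,[0,0,0],0],[1,[0,0,0],0],[1,[0,0,0],0],[1,[0,0,0],0],[1,[0,0,-0.1],0]]'

```text
t: 7.9
ee_pos: [522.4, 425.1, 35.3]
orientation: [2.572, 1.757, -0.058]
ft_force: [-0.3, -1.1, -0.5]
width: 72.9
```

Call:
move_arm --motion '[[1,[0,0,-0.3],0],[1,[0,0,-0.35],0],[1,[0,0,-0.35],0],[1,[0,0,-0.35],0],[1,[0,0,-0.2],0]]'

```text
t: 8.32
ee_pos: [522.5, 430.0, 193.8]
orientation: [2.571, 1.757, -0.073]
ft_force: [1.1, 0.2, -0.1]
width: 87.9
```

```bash
python3 - <<'E'
from yaw import *
for cam in ['scene','side']:
    im=save(cam,cam+'5.png')
    print(rect(cam,'blue_brush',43,120,im))
    for n in ['blue_brush','bottle']: print(n,[(np.round(q['location']),round(q['confidence'],2)) for q in optics.landmark_of(cam,n)][:2])
E
python3 plan.py 1 38 385,256,175,68.4
```

```text
(array([530., 422.]), 113, 66, 68.2, 0.91)
blue_brush [(array([518., 420.,   1.]), 0.7)]
bottle [(array([390., 257.,   5.]), 0.75)]
(array([494., 435.]), 106, 85, 67.3, 0.75)
blue_brush []
bottle [(array([383., 256.,   3.]), 0.69)]
now [520.5 428.1 187. ] 68.7 w 87.5 t 8.72 F [0.2 0.2 0.6]
zax [-0.03  -0.054 -0.998]
[[1.0, [-0.35, -0.11, 0.04], 0.001], [1.0, [-0.35, -0.11, 0.04], 0.001], [1.0, [-0.35, -0.11, 0.04], 0.001], [1.0, [-0.35, -0.1, 0.04], 0.001], [1.0, [-0.35, -0.1, 0.04], 0.001]]
[[1.0, [-0.35, -0.1, 0.04], 0.001]]
```

View pics/side5.png

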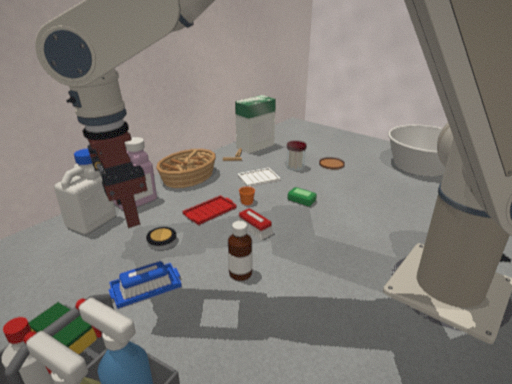

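Blue brush lies in its tray, at (145,280) px in the side view. Next is the bottle.

Call:
move_arm --motion '[[1,[-0.35,-0.11,0],0],[1,[-0.35,-0.11,0.02],0],[1,[-0.35,-0.11,0.02],0],[1,[-0.35,-0.1,0.02],0],[1,[-0.35,-0.1,0.02],0]]'

```text
t: 9.13
ee_pos: [404.5, 282.2, 182.4]
orientation: [2.568, 1.759, -0.096]
ft_force: [1.0, -0.2, 0.2]
width: 87.6
```

Call:
move_arm --motion '[[1,[-0.3,-0.1,0.02],0],[1,[0,0,0],0]]'

```text
t: 9.3
ee_pos: [376.6, 250.7, 179.5]
orientation: [2.568, 1.758, -0.113]
ft_force: [-0.7, -0.3, -1.0]
width: 87.9
```

```bash
python3 - <<'E'
from h import *
save('wrist','w6.png')
print(proj('wrist',[386,256,135]),proj('wrist',[386,256,0]))
print([ (np.round(q['location']),q['confidence']) for q in optics.landmark_of('wrist','bottle')])
E
python3 plan.py 1 25 386,256,66,68
```

```text
[263.23697222 206.34378549] [261.86782287 161.30122151]
[(array([384., 256.,   1.]), 0.83)]
now [381.  254.6 180.6] 68.8 w 87.7 t 9.4 F [ 1.   2.3 -0.5]
zax [-0.039 -0.06  -0.997]
[[1.0, [0.02, 0.01, 0.23], 0.002], [1.0, [0.02, 0.01, 0.23], 0.002], [1.0, [0.02, 0.01, 0.23], 0.002], [1.0, [0.02, 0.01, 0.23], 0.002], [1.0, [0.02, 0.01, 0.23], 0.002]]
```

View pics/w6.png

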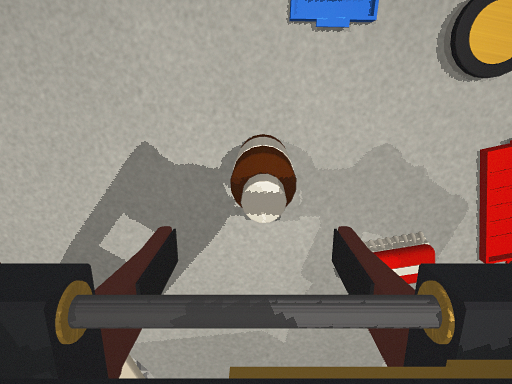

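Cap centre sits at (264,205) px, and my estimate predicts (263,206). Descending.

Call:
move_arm --motion '[[1,[0.03,0.01,0.2],0],[1,[0.03,0.01,0.2],0],[1,[0.03,0,0.2],0]]'

```text
t: 9.65
ee_pos: [390.7, 263.9, 121.9]
orientation: [2.569, 1.758, -0.083]
ft_force: [0.6, -0.2, -0.3]
width: 88.0
```

```bash
python3 -c "
from h import *; optics.get_image('side')"; python3 plan.py 1 20 386,256,66,68
```

```text
now [389.  263.  118.5] 68.8 w 87.7 t 9.7 F [-0.4 -0.1 -2.8]
zax [-0.033 -0.056 -0.998]
[[1.0, [-0.01, 0.0, 0.18], 0.003], [1.0, [-0.01, 0.0, 0.18], 0.003], [1.0, [-0.01, 0.0, 0.18], 0.003]]
```

Call:
move_arm --motion '[[1,[-0.02,0,0.17],0],[1,[-0.01,0,0.17],0],[1,[0,0,0.13],0]]'

```text
t: 9.95
ee_pos: [390.6, 261.6, 70.3]
orientation: [2.568, 1.76, -0.086]
ft_force: [-0.2, 0.1, 0.4]
width: 87.9
```

```bash
python3 -c "
from h import *; optics.get_image('side')"; python3 plan.py 1 20 386,256,65,68
```

```text
now [389.6 260.9  68.5] 68.9 w 88.2 t 10.0 F [-1.3  0.  -1.2]
zax [-0.032 -0.055 -0.998]
[[1.0, [-0.06, -0.02, 0.04], 0.01]]
```

Call:
move_arm --motion '[[0,[-0.04,-0.02,0.03],0],[0,[0,0,0],0],[0,[0,0,0],0],[0,[0,0,0],0],[0,[0,0,0],0]]'

```text
t: 10.42
ee_pos: [388.3, 259.9, 66.4]
orientation: [2.567, 1.762, -0.089]
ft_force: [-1.2, 0.4, -0.0]
width: 58.1
```

Call:
move_arm --motion '[[0,[0,0,0],0],[0,[0,0,0],0],[0,[0,0,0],0]]'

```text
t: 10.67
ee_pos: [389.1, 260.5, 67.8]
orientation: [2.567, 1.762, -0.085]
ft_force: [-0.7, -0.1, -1.7]
width: 53.2
```

```bash
python3 -c "
from h import *; optics.get_image('side')"; python3 plan.py 0 20 386,240,150,66
```

```text
now [389.1 260.6  67.8] 68.9 w 53.9 t 10.72 F [-1.1  0.2 -1.4]
zax [-0.03  -0.053 -0.998]
[[0.0, [-0.05, 0.01, -0.16], 0.007], [0.0, [-0.05, 0.01, -0.16], 0.007], [0.0, [-0.05, 0.01, -0.16], 0.007], [0.0, [-0.05, 0.01, -0.16], 0.007], [0.0, [-0.05, 0.01, -0.16], 0.007]]
```

Call:
move_arm --motion '[[0,[0,0,-0.08],0],[0,[-0.04,0.01,-0.16],0],[0,[-0.05,0.01,-0.2],0],[0,[-0.05,0.01,-0.2],0],[0,[-0.05,0.01,-0.16],0]]'

```text
t: 11.13
ee_pos: [386.0, 244.2, 150.1]
orientation: [2.566, 1.763, -0.098]
ft_force: [-0.0, -0.2, -1.5]
width: 53.0
```

```bash
python3 -c "
from h import *; optics.get_image('side')"; python3 plan.py 0 32 455,-80,145,40 526,-390,140,20
```

```text
now [387.2 244.4 152.6] 69.0 w 53.4 t 11.18 F [ 1.  -0.5  0.3]
zax [-0.033 -0.056 -0.998]
[[0.0, [-0.25, 0.16, 0.02], 0.029], [0.0, [-0.24, 0.18, 0.02], 0.029], [0.0, [-0.24, 0.19, 0.02], 0.029], [0.0, [-0.23, 0.2, 0.02], 0.029], [0.0, [-0.22, 0.21, 0.02], 0.029]]
[[0.0, [-0.21, 0.22, 0.02], 0.029], [0.0, [-0.2, 0.23, 0.02], 0.029], [0.0, [-0.19, 0.23, 0.02], 0.029], [0.0, [-0.18, 0.24, 0.02], 0.029], [0.0, [-0.17, 0.25, 0.02], 0.029]]
[[0.0, [-0.15, 0.26, 0.02], 0.029], [0.0, [-0.14, 0.28, 0.02], 0.022], [0.0, [-0.13, 0.29, 0.02], 0.022], [0.0, [-0.12, 0.29, 0.02], 0.022], [0.0, [-0.11, 0.3, 0.02], 0.022]]
[[0.0, [-0.1, 0.3, 0.02], 0.022], [0.0, [-0.09, 0.3, 0.02], 0.022], [0.0, [-0.08, 0.31, 0.02], 0.022], [0.0, [-0.07, 0.31, 0.02], 0.022], [0.0, [-0.06, 0.31, 0.02], 0.022]]
[[0.0, [-0.05, 0.31, 0.02], 0.022]]
```

Call:
move_arm --motion '[[0,[-0.15,0.1,0],0.015],[0,[-0.25,0.17,0.01],0.029],[0,[-0.24,0.19,0.01],0.029],[0,[-0.23,0.2,0.01],0.029],[0,[-0.22,0.21,0.01],0.029]]'

```text
t: 11.6
ee_pos: [420.7, 109.1, 158.0]
orientation: [2.729, 1.487, -0.072]
ft_force: [0.7, 0.0, -1.5]
width: 53.5
```

Call:
move_arm --motion '[[0,[-0.21,0.22,0.01],0.029],[0,[-0.2,0.23,0.01],0.029],[0,[-0.19,0.23,0.01],0.029],[0,[-0.18,0.24,0.01],0.029],[0,[-0.17,0.25,0.01],0.029]]'

```text
t: 12.02
ee_pos: [453.8, -45.2, 159.5]
orientation: [2.882, 1.15, -0.063]
ft_force: [-0.0, 0.7, -2.2]
width: 53.4
```

```bash
python3 plan.py 0 32 526,-390,145,20
```

```text
now [453.8 -45.2 159.5] 43.5 w 53.4 t 12.02 F [-0.   0.7 -2.2]
zax [-0.024 -0.05  -0.998]
[[0.0, [-0.15, 0.25, 0.03], 0.022], [0.0, [-0.14, 0.25, 0.03], 0.022], [0.0, [-0.14, 0.26, 0.03], 0.022], [0.0, [-0.13, 0.26, 0.03], 0.022], [0.0, [-0.12, 0.27, 0.03], 0.022]]
[[0.0, [-0.11, 0.27, 0.03], 0.022], [0.0, [-0.1, 0.28, 0.03], 0.022], [0.0, [-0.09, 0.28, 0.03], 0.022], [0.0, [-0.08, 0.28, 0.03], 0.022], [0.0, [-0.07, 0.28, 0.03], 0.022]]
[[0.0, [-0.06, 0.29, 0.03], 0.022], [0.0, [-0.05, 0.29, 0.03], 0.022]]
```

Call:
move_arm --motion '[[0,[-0.15,0.25,0.02],0.022],[0,[-0.14,0.25,0.02],0.022],[0,[-0.14,0.26,0.02],0.022],[0,[-0.13,0.26,0.02],0.022],[0,[-0.12,0.27,0.02],0.022]]'

```text
t: 12.43
ee_pos: [482.5, -196.2, 155.3]
orientation: [2.973, 0.879, -0.057]
ft_force: [0.3, 1.0, -1.7]
width: 53.5
```

Call:
move_arm --motion '[[0,[-0.11,0.27,0.02],0.022],[0,[-0.1,0.28,0.02],0.022],[0,[-0.09,0.28,0.02],0.022],[0,[-0.08,0.26,0.01],0.022],[0,[-0.05,0.15,0],0]]'

```text
t: 12.85
ee_pos: [505.2, -334.1, 152.2]
orientation: [3.028, 0.655, -0.054]
ft_force: [0.3, 0.2, -1.1]
width: 53.4
```

```bash
python3 - <<'E'
from h import *
for cam in ['scene','side']:
    save(cam,cam+'7.png')
    for n in ['bottle','saucer']: print(n,[(np.round(q['location']),round(q['confidence'],2)) for q in optics.landmark_of(cam,n)][:2])
optics.get_image('wrist')
for n in ['bottle','saucer']: print(n,[(np.round(q['location']),round(q['confidence'],2)) for q in optics.landmark_of('wrist',n)][:2])
a=[cv2.imread(f'pics/{c}7.png')[80:280,y:y+200] for c,y in [('scene',50),('side',260)]]
cv2.imwrite('pics/c7.png',cv2.resize(np.hstack(a),(800,400)))
E
python3 plan.py 0 32 526,-404,85,20
```

```text
bottle [(array([ 507., -335.,   92.]), 0.71), (array([ 613., -301.,   -1.]), 0.34)]
saucer []
bottle [(array([ 502., -335.,   85.]), 0.81)]
saucer [(array([477.,  95.,   2.]), 0.7)]
bottle [(array([ 502., -334.,   88.]), 0.8)]
saucer [(array([ 525., -407.,   -4.]), 0.67)]
now [ 504.9 -330.3  152.7] 24.6 w 53.8 t 13.3 F [ 0.2  0.  -1.2]
zax [-0.025 -0.048 -0.999]
[[0.0, [-0.02, 0.18, 0.18], 0.013], [0.0, [-0.02, 0.18, 0.18], 0.013], [0.0, [-0.01, 0.18, 0.18], 0.013], [0.0, [-0.01, 0.18, 0.18], 0.013]]
```

View pics/c7.png

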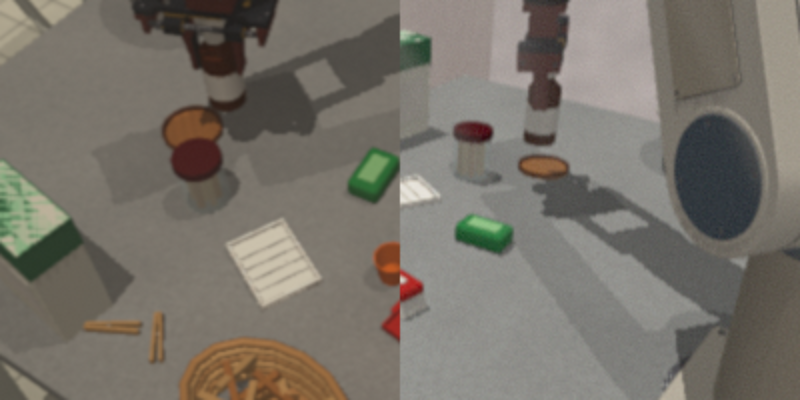

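Bottle hangs upright, about (-1,-4) mm off the TCP at its base; the saucer is at (526,-405).

Call:
move_arm --motion '[[0,[-0.02,0.18,0.08],0.013],[0,[-0.02,0.19,0.12],0.013],[0,[-0.01,0.18,0.14],0],[0,[0,0.12,0.14],0],[0,[0,0,0.05],0]]'

```text
t: 13.72
ee_pos: [528.7, -394.5, 103.9]
orientation: [3.035, 0.607, -0.048]
ft_force: [-0.9, 0.6, -1.2]
width: 53.7
```

```bash
python3 -c "
from h import *; optics.get_image('side')"; python3 plan.py 0 20 527,-401,76,22
```

```text
now [ 527.9 -393.3  103.3] 22.6 w 53.8 t 13.77 F [ 0.1  0.5 -2. ]
zax [-0.023 -0.05  -0.999]
[[0.0, [-0.01, 0.03, 0.14], 0.003], [0.0, [-0.01, 0.03, 0.14], 0.003]]
```

Call:
move_arm --motion '[[0,[0.01,0.05,0.11],0],[0,[0,0.03,0.1],0],[0,[0,0.02,0.04],0]]'

```text
t: 14.02
ee_pos: [532.6, -401.5, 78.3]
orientation: [3.036, 0.611, -0.049]
ft_force: [-0.3, -0.7, -1.6]
width: 53.5
```

```bash
python3 -c "
from h import *; optics.get_image('side')"; python3 plan.py 0 20 527,-401,72,22
```

```text
now [ 532.5 -401.6   77.9] 22.7 w 53.6 t 14.07 F [ 0.7 -0.9 -1.5]
zax [-0.023 -0.049 -0.999]
[[0.0, [-0.05, -0.03, 0.06], 0.008]]
```

Call:
move_arm --motion '[[0,[-0.04,-0.02,0.03],0],[0,[-0.01,0,0.02],0],[0,[0,0,0.02],0],[0,[0,0,0],0]]'

```text
t: 14.4
ee_pos: [526.7, -401.5, 71.1]
orientation: [3.036, 0.612, -0.049]
ft_force: [-1.1, 0.2, -2.3]
width: 53.7
```

```bash
python3 -c "
from h import *; optics.get_image('side')
for i in (1,):
    print([(np.round(q['location']),round(q['confidence'],2)) for q in optics.landmark_of('side','bottle')][:2])"; python3 plan.py 0 20 527,-401,72,22
```

```text
[(array([ 521., -402.,    4.]), 0.54)]
now [ 526.7 -401.5   71.2] 22.8 w 52.9 t 14.5 F [ 0.7  0.7 -1.8]
zax [-0.022 -0.049 -0.999]
[[0.0, [0.0, -0.0, -0.01], 0.008]]
```

Call:
move_arm --motion '[[0,[0,0,0.02],0],[0,[0,0,0.02],0]]'

```text
t: 14.67
ee_pos: [528.1, -401.6, 70.5]
orientation: [3.036, 0.611, -0.045]
ft_force: [-3.1, 6.5, 17.6]
width: 53.5
```

```bash
python3 -c "
from h import *; optics.get_image('side')"; python3 plan.py 0 20 527,-401,72,22
```

```text
now [ 528.  -401.5   70.5] 22.7 w 53.5 t 14.72 F [-2.3  4.5 11.9]
zax [-0.02  -0.05  -0.999]
[[0.0, [-0.01, -0.01, -0.02], 0.008]]
```

Call:
move_arm --motion '[[1,[0,0,0],0],[1,[0,0,0],0],[1,[0,0,0],0],[1,[0,0,0],0],[1,[0,0,0],0]]'

```text
t: 15.13
ee_pos: [529.4, -402.3, 72.7]
orientation: [3.033, 0.611, -0.041]
ft_force: [-0.2, -0.3, 0.2]
width: 83.4
```

```bash
python3 -c "
from h import *; optics.get_image('side')
for i in (1,):
    print([(np.round(q['location']),round(q['confidence'],2)) for q in optics.landmark_of('side','bottle')][:2])"; python3 plan.py 1 25 526,-402,165,22
```

```text
[(array([ 525., -407.,    8.]), 0.85)]
now [ 529.3 -402.2   72.6] 22.7 w 87.1 t 15.23 F [ 0.1 -0.9 -0.6]
zax [-0.017 -0.052 -0.999]
[[1.0, [-0.02, 0.01, -0.23], 0.002], [1.0, [-0.02, 0.01, -0.23], 0.002], [1.0, [-0.02, 0.01, -0.23], 0.002], [1.0, [-0.02, 0.01, -0.23], 0.002]]
```

Call:
move_arm --motion '[[1,[0,0.01,-0.15],0],[1,[-0.01,0.01,-0.23],0],[1,[-0.01,0.01,-0.25],0],[1,[-0.01,0.01,-0.25],0],[1,[0,0,-0.15],0]]'

```text
t: 15.65
ee_pos: [526.5, -399.7, 172.8]
orientation: [3.042, 0.612, -0.055]
ft_force: [-0.4, 0.6, 0.3]
width: 87.9
```

```bash
python3 - <<'E'
from h import *
for cam in ['scene','side']:
    optics.get_image(cam)
    for n in ['bottle','soap','jar']: print(n,[(np.round(q['location']),round(q['confidence'],2)) for q in optics.landmark_of(cam,n)][:2])
E
python3 plan.py 1 38 463,-112,100,8
```

```text
bottle [(array([ 526., -404.,    8.]), 0.83)]
soap [(array([ 460., -115.,    0.]), 0.91)]
jar [(array([ 613., -304.,   -5.]), 0.83)]
bottle []
soap [(array([ 464., -112.,    1.]), 0.92)]
jar [(array([ 613., -301.,   -1.]), 0.6)]
now [ 525.2 -398.6  168.8] 22.7 w 87.8 t 16.05 F [-0.5 -0.4 -0.2]
zax [-0.031 -0.041 -0.999]
[[1.0, [0.07, -0.36, 0.07], 0.02], [1.0, [0.06, -0.36, 0.07], 0.02], [1.0, [0.05, -0.37, 0.07], 0.02], [1.0, [0.04, -0.37, 0.07], 0.02], [1.0, [0.02, -0.37, 0.07], 0.02]]
[[1.0, [0.01, -0.37, 0.07], 0.02], [1.0, [-0.0, -0.37, 0.07], 0.02], [1.0, [-0.01, -0.37, 0.07], 0.02]]
```

Call:
move_arm --motion '[[1,[0.06,-0.36,0],0.02],[1,[0.06,-0.36,0],0.02],[1,[0.05,-0.37,0],0.02],[1,[0.03,-0.37,0.1],0.02],[1,[0.02,-0.37,0.12],0.02]]'

```text
t: 16.47
ee_pos: [485.5, -220.4, 136.8]
orientation: [3.081, 0.35, -0.052]
ft_force: [0.7, 0.8, 0.6]
width: 88.1
```

Call:
move_arm --motion '[[1,[0.01,-0.37,0.12],0.02],[1,[0,-0.37,0.12],0.02],[1,[0,-0.2,0.05],0.02],[1,[0,0,0],0]]'

```text
t: 16.8
ee_pos: [459.2, -119.8, 98.5]
orientation: [3.097, 0.199, -0.065]
ft_force: [0.8, -0.7, -1.0]
width: 87.9
```

```bash
python3 - <<'E'
from yaw import *
im=save('wrist','w8.png')
print(rect('wrist','soap',28,100,im))
print([ (np.round(q['location']),q['confidence']) for q in optics.landmark_of('wrist','soap')])
E
python3 plan.py 1 25 462,-113,50,8
```

```text
(array([ 467., -115.]), 81, 49, 6.4, 0.79)
[(array([ 461., -113.,   -2.]), 0.77)]
now [ 462.4 -123.5  100.3] 7.3 w 87.3 t 16.95 F [-0.3 -0.6  0.1]
zax [-0.034 -0.042 -0.999]
[[1.0, [0.01, -0.04, 0.17], -0.003], [1.0, [0.01, -0.04, 0.17], -0.003], [1.0, [0.01, -0.04, 0.17], -0.003]]
```

View pics/w8.png

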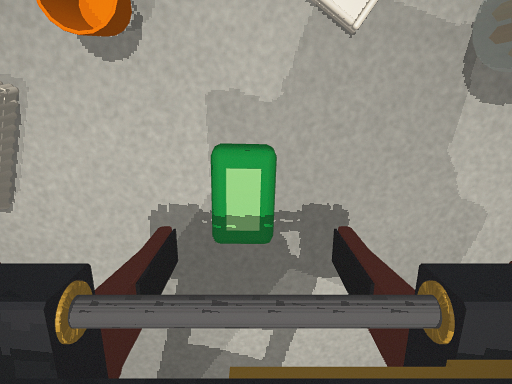

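Soap spans (212–276, 144–243) px and is aligned with the jaws; centre about (463,-114).

Call:
move_arm --motion '[[1,[0.02,-0.06,0.18],0],[1,[0.02,-0.06,0.18],0],[1,[0.02,-0.04,0.15],0]]'

```text
t: 17.2
ee_pos: [471.4, -114.4, 51.3]
orientation: [3.091, 0.194, -0.038]
ft_force: [0.9, 0.4, 0.1]
width: 87.3
```

```bash
python3 -c "
from h import *; optics.get_image('side')"; python3 plan.py 1 20 463,-114,9,7
```

```text
now [ 470.3 -113.9   49.1] 7.2 w 87.6 t 17.25 F [-0.7 -0.5 -0.8]
zax [-0.025 -0.045 -0.999]
[[1.0, [-0.02, -0.01, 0.13], 0.001], [1.0, [-0.02, -0.01, 0.13], 0.001], [1.0, [-0.02, -0.01, 0.13], 0.001]]
```

Call:
move_arm --motion '[[1,[-0.04,0,0.13],0],[1,[-0.03,0,0.13],0],[1,[-0.02,0,0.09],0]]'

```text
t: 17.5
ee_pos: [464.8, -121.3, 15.1]
orientation: [3.09, 0.191, -0.034]
ft_force: [0.4, -0.5, 0.4]
width: 87.9
```

```bash
python3 -c "
from h import *; optics.get_image('side')"; python3 plan.py 1 20 463,-114,8,7
```

```text
now [ 463.6 -121.2   14. ] 7.0 w 87.7 t 17.55 F [-0.2  0.1 -1.6]
zax [-0.021 -0.046 -0.999]
[[1.0, [0.0, -0.07, 0.06], 0.0]]
```

Call:
move_arm --motion '[[0,[0,-0.07,0.06],0],[0,[0,-0.01,0.01],0],[0,[0,0,0.01],0],[0,[0,0,0],0],[0,[0,0,0],0]]'

```text
t: 17.97
ee_pos: [464.5, -115.2, 6.5]
orientation: [3.09, 0.187, -0.033]
ft_force: [0.5, 0.5, 0.4]
width: 57.5
```

Call:
move_arm --motion '[[0,[0,0,0],0],[0,[0,0,0],0],[0,[0,0,0],0],[0,[0,0,0],0]]'

```text
t: 18.3
ee_pos: [465.4, -115.2, 7.6]
orientation: [3.09, 0.188, -0.03]
ft_force: [0.8, -1.2, -1.5]
width: 50.1
```

```bash
python3 -c "
from h import *; optics.get_image('side')"; python3 plan.py 0 25 475,-114,100,10
```

```text
now [ 465.4 -115.2    7.6] 6.9 w 50.0 t 18.35 F [-0.4 -0.9 -1.1]
zax [-0.016 -0.047 -0.999]
[[0.0, [0.02, 0.01, -0.23], -0.009], [0.0, [0.02, 0.01, -0.23], -0.009], [0.0, [0.02, 0.01, -0.23], -0.009], [0.0, [0.02, 0.01, -0.23], -0.009]]
```

Call:
move_arm --motion '[[0,[0,0,-0.15],0],[0,[0.02,0,-0.23],0],[0,[0.02,0,-0.25],0],[0,[0.02,0,-0.25],0]]'

```text
t: 18.68
ee_pos: [468.2, -109.3, 93.2]
orientation: [3.093, 0.188, -0.049]
ft_force: [0.1, -0.7, 0.0]
width: 50.4
```

```bash
python3 -c "
from h import *; optics.get_image('side')
for uv in [(165,256),(190,252),(215,270)]: print(unproj('scene',uv,60).round())"; python3 plan.py 0 35 645,-146,95,58
```

```text
[815. -78.  60.]
[774. -34.  60.]
[781.  46.  60.]
now [ 471.5 -109.7   97.4] 6.9 w 50.1 t 18.73 F [1.7 0.7 2.6]
zax [-0.022 -0.046 -0.999]
[[0.0, [0.21, 0.07, 0.0], -0.071], [0.0, [0.2, 0.09, 0.0], -0.071], [0.0, [0.19, 0.12, 0.0], -0.071], [0.0, [0.17, 0.14, 0.0], -0.071], [0.0, [0.16, 0.15, 0.0], -0.071]]
[[0.0, [0.14, 0.17, 0.0], -0.071], [0.0, [0.12, 0.19, 0.0], -0.071], [0.0, [0.1, 0.2, 0.0], -0.071]]
```

Call:
move_arm --motion '[[0,[0.21,0.07,0],-0.071],[0,[0.2,0.09,0],-0.071],[0,[0.19,0.12,0],-0.071],[0,[0.17,0.14,0],-0.071],[0,[0.16,0.15,0],-0.071]]'

```text
t: 19.15
ee_pos: [580.0, -131.5, 98.7]
orientation: [2.916, 1.066, -0.055]
ft_force: [-0.9, 0.2, -0.7]
width: 50.4
```

Call:
move_arm --motion '[[0,[0.14,0.17,0],-0.071],[0,[0.12,0.19,0],-0.071],[0,[0.1,0.2,0],-0.071],[0,[0,0,0],0]]'

```text
t: 19.48
ee_pos: [651.7, -144.8, 96.2]
orientation: [2.685, 1.57, -0.061]
ft_force: [-0.1, -0.1, -0.3]
width: 50.5
```

```bash
python3 - <<'E'
from h import *
save('wrist','w9.png')
for n in ['soap','soap_dish']: print(n,[(np.round(q['location']),round(q['confidence'],2)) for q in optics.landmark_of('wrist',n)][:2])
E
python3 plan.py 0 25 657,-147,50,62
```

```text
soap [(array([ 648., -145.,   88.]), 0.73)]
soap_dish [(array([ 658., -146.,   -4.]), 0.6)]
now [ 646.7 -143.8   95.4] 60.2 w 50.2 t 19.63 F [-0.6 -0.3 -1.3]
zax [-0.024 -0.045 -0.999]
[[0.0, [0.02, 0.05, 0.23], -0.01], [0.0, [0.02, 0.05, 0.23], -0.01]]
```

View pics/w9.png

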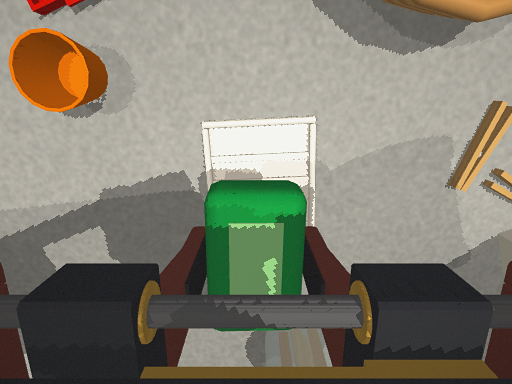

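The dish's far corners are at (203,122) and (316,117), and the soap is held at rows 181–330.

```bash
python3 inhand.py -22 256,184 256,329; python3 - <<'E'
from plan import *
A=unproj('wrist',(203,122),12);B=unproj('wrist',(316,117),12)
d=A-B;L=np.linalg.norm(d);d/=L;x=np.array([d[1],-d[0],0]);print(L,np.degrees(np.arctan2(x[1],x[0])),(A+B)/2-60*x)
E
```

```text
256,184 [ 40.5   0.8 -22. ]
256,329 [-38.3   0.8 -22. ]
85.38399900596279 62.63499010915077 [ 653.50066559 -145.06142715   12.        ]
```

Call:
move_arm --motion '[[0,[0.03,0.05,0.2],-0.01],[0,[0.02,0.04,0.2],-0.01],[0,[0.02,0.03,0.15],0]]'

```text
t: 19.88
ee_pos: [657.9, -145.9, 42.1]
orientation: [2.671, 1.597, -0.065]
ft_force: [0.0, 1.0, -0.8]
width: 50.6
```

```bash
python3 -c "
from h import *; optics.get_image('side')"; python3 plan.py 0 20 656,-147,21,62
```

```text
now [ 656.4 -145.5   39. ] 61.7 w 50.5 t 19.93 F [-0.7 -0.2 -1.9]
zax [-0.025 -0.045 -0.999]
[[0.0, [-0.01, 0.0, 0.18], -0.003]]
```

Call:
move_arm --motion '[[0,[0,0.01,0.08],0],[0,[0,0,0.07],0],[0,[0,0,0.02],0]]'

```text
t: 20.18
ee_pos: [654.6, -146.3, 20.1]
orientation: [2.678, 1.594, -0.073]
ft_force: [-0.1, 0.2, -1.9]
width: 50.4
```

```bash
python3 -c "
from h import *; optics.get_image('side')"; python3 plan.py 0 20 656,-147,16,62
```

```text
now [ 654.4 -146.3   20.1] 61.5 w 50.0 t 20.23 F [-1.   0.3 -1.9]
zax [-0.029 -0.044 -0.999]
[[0.0, [0.0, 0.02, 0.04], -0.005]]
```

Call:
move_arm --motion '[[0,[0,0.01,0.03],0],[0,[0,0,0.02],0]]'

```text
t: 20.4
ee_pos: [655.6, -147.4, 16.2]
orientation: [2.678, 1.593, -0.073]
ft_force: [-3.5, -2.3, 6.9]
width: 50.3
```

```bash
python3 -c "
from h import *; optics.get_image('side')"; python3 plan.py 0 20 656,-147,16,62
```

```text
now [ 655.5 -147.4   16.2] 61.5 w 50.8 t 20.45 F [-2.6 -0.3  4.4]
zax [-0.028 -0.045 -0.999]
[[0.0, [0.01, 0.0, 0.0], -0.005]]
```

Call:
move_arm --motion '[[1,[0,0,0],0],[1,[0,0,0],0],[1,[0,0,0],0],[1,[0,0,0],0],[1,[0,0,-0.08],0]]'

```text
t: 20.87
ee_pos: [656.4, -147.1, 25.1]
orientation: [2.678, 1.592, -0.071]
ft_force: [0.6, -0.2, 0.1]
width: 80.1
```

Call:
move_arm --motion '[[1,[0,0,-0.2],0],[1,[0,0,-0.25],0],[1,[0,0,-0.25],0],[1,[0,0,-0.2],0]]'

```text
t: 21.2
ee_pos: [656.1, -142.0, 115.7]
orientation: [2.682, 1.595, -0.079]
ft_force: [0.2, -0.1, 0.3]
width: 87.8
```

```bash
python3 - <<'E'
from h import *
for cam in ['scene','side']:
    optics.get_image(cam)
    for n in ['soap','red_brush','red_tray']: print(n,[(np.round(q['location']),round(q['confidence'],2)) for q in optics.landmark_of(cam,n)][:2])
E
python3 plan.py 1 30 476,96,110,-10
```

```text
soap [(array([ 654., -151.,    8.]), 0.67)]
red_brush [(array([477.,  92.,  -3.]), 0.77)]
red_tray [(array([630., 108.,   2.]), 0.89)]
soap [(array([ 523., -406.,    3.]), 0.71), (array([ 658., -149.,    7.]), 0.62)]
red_brush [(array([478.,  99.,   2.]), 0.9)]
red_tray [(array([636., 108.,  -2.]), 0.72), (array([ 611., -297.,   -4.]), 0.68)]
now [ 654.8 -142.   112.1] 61.5 w 87.7 t 21.6 F [ 0.5 -0.3 -0.5]
zax [-0.037 -0.043 -0.998]
[[1.0, [0.11, -0.25, -0.0], 0.072], [1.0, [0.08, -0.26, -0.0], 0.072], [1.0, [0.05, -0.27, -0.0], 0.072], [1.0, [0.02, -0.27, -0.0], 0.072], [1.0, [-0.01, -0.27, -0.0], 0.072]]
[[1.0, [-0.04, -0.27, -0.0], 0.072], [1.0, [-0.07, -0.26, -0.0], 0.072], [1.0, [-0.1, -0.25, -0.0], 0.072], [1.0, [-0.12, -0.24, -0.0], 0.072], [1.0, [-0.15, -0.22, -0.0], 0.072]]
[[1.0, [-0.18, -0.21, -0.0], 0.072]]
```

Call:
move_arm --motion '[[1,[0.11,-0.25,0],0.072],[1,[0.08,-0.26,0],0.072],[1,[0.05,-0.27,0],0.072],[1,[0.02,-0.27,0],0.072],[1,[-0.01,-0.27,0],0.072]]'

```text
t: 22.02
ee_pos: [569.4, -34.9, 104.6]
orientation: [3.02, 0.739, -0.078]
ft_force: [0.1, -0.8, -0.2]
width: 87.9
```

Call:
move_arm --motion '[[1,[-0.04,-0.27,0],0.072],[1,[-0.07,-0.26,0],0.072],[1,[-0.1,-0.25,0],0.072],[1,[-0.12,-0.24,0],0.072],[1,[-0.15,-0.22,0],0.072]]'

```text
t: 22.43
ee_pos: [484.1, 79.1, 98.6]
orientation: [3.089, -0.181, -0.074]
ft_force: [-0.4, -0.3, 0.9]
width: 87.7
```

Call:
move_arm --motion '[[1,[-0.1,-0.1,0],0.05],[1,[0,0,0],0]]'

```text
t: 22.6
ee_pos: [470.4, 93.1, 96.7]
orientation: [3.076, -0.311, -0.08]
ft_force: [-0.9, 0.1, -0.3]
width: 87.7
```

```bash
python3 - <<'E'
from yaw import *
im=save('wrist','w10.png')
print(rect('wrist','red_brush',38,120,im))
print([ (np.round(q['location']),q['confidence']) for q in optics.landmark_of('wrist','red_brush')])
E
python3 plan.py 1 25 477,96,55,-10
```

```text
(array([479.,  94.]), 95, 41, -9.7, 0.86)
[(array([473.,  99.,  -2.]), 0.61)]
now [473.2  91.5  97.2] -11.4 w 87.8 t 22.75 F [ 0.4 -0.9  0.6]
zax [-0.054 -0.044 -0.998]
[[1.0, [0.02, -0.04, 0.21], -0.008], [1.0, [0.02, -0.04, 0.21], -0.008]]
```

View pics/w10.png

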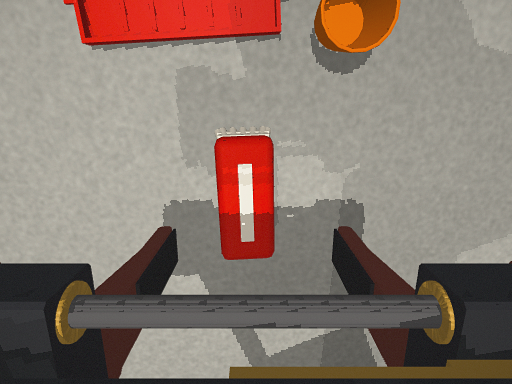

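Red brush at (215–274, 135–258) px, centre about (478,95).

Call:
move_arm --motion '[[1,[0.03,-0.05,0.2],-0.01],[1,[0.03,-0.05,0.2],-0.005],[1,[0.02,-0.02,0.06],0]]'

```text
t: 23.0
ee_pos: [485.5, 97.8, 50.6]
orientation: [3.083, -0.263, -0.068]
ft_force: [-0.5, -0.2, -0.4]
width: 88.1
```

```bash
python3 -c "
from h import *; optics.get_image('side')"; python3 plan.py 1 20 478,95,17,-10
```

```text
now [485.8  97.8  50.4] -9.8 w 87.8 t 23.05 F [ 1.2  0.5 -1.2]
zax [-0.048 -0.043 -0.998]
[[1.0, [-0.03, 0.01, 0.17], 0.001], [1.0, [-0.03, 0.01, 0.17], 0.001]]
```

Call:
move_arm --motion '[[1,[-0.04,0,0.16],0],[1,[-0.02,0,0.13],0],[1,[0,0,0.02],0]]'

```text
t: 23.3
ee_pos: [481.4, 95.6, 19.7]
orientation: [3.083, -0.264, -0.065]
ft_force: [-0.6, -0.0, -0.4]
width: 87.9
```

```bash
python3 -c "
from h import *; optics.get_image('side')"; python3 plan.py 1 20 478,95,17,-10
```

```text
now [481.8  95.6  20.1] -9.9 w 87.8 t 23.35 F [ 0.  1. -0.]
zax [-0.045 -0.042 -0.998]
[[1.0, [-0.03, 0.01, 0.03], 0.001]]
```

Call:
move_arm --motion '[[0,[-0.03,0,0.03],0],[0,[0,0,0.01],0],[0,[0,0,0.01],0],[0,[0,0,0],0],[0,[0,0,0],0]]'

```text
t: 23.77
ee_pos: [481.2, 95.3, 17.8]
orientation: [3.085, -0.266, -0.058]
ft_force: [0.2, -0.2, 0.3]
width: 58.1
```

Call:
move_arm --motion '[[0,[0,0,0],0],[0,[0,0,0],0],[0,[0,0,0],0],[0,[0,0,0],0],[0,[0,0,0],0]]'

```text
t: 24.18
ee_pos: [481.9, 95.6, 18.9]
orientation: [3.085, -0.265, -0.055]
ft_force: [-0.6, -0.4, -1.7]
width: 42.1
```

```bash
python3 -c "
from h import *; optics.get_image('side')"; python3 plan.py 0 25 490,97,95,-5
```

```text
now [481.9  95.6  18.8] -9.9 w 42.2 t 24.23 F [-0.2 -0.5 -0.9]
zax [-0.039 -0.041 -0.998]
[[0.0, [0.01, 0.0, -0.19], -0.014], [0.0, [0.01, 0.0, -0.19], -0.014], [0.0, [0.01, 0.0, -0.19], -0.014], [0.0, [0.01, 0.0, -0.19], -0.014]]
```

Call:
move_arm --motion '[[0,[0,0,-0.14],0],[0,[0,0,-0.22],0],[0,[0,0,-0.24],-0.02],[0,[0,0,-0.22],-0.04]]'

```text
t: 24.57
ee_pos: [480.8, 98.2, 98.4]
orientation: [3.093, -0.118, -0.077]
ft_force: [-0.0, 0.8, -1.5]
width: 41.8
```

```bash
python3 plan.py 0 35 625,107,100,80
```

```text
now [480.8  98.2  98.4] -4.4 w 41.8 t 24.57 F [-0.   0.8 -1.5]
zax [-0.051 -0.044 -0.998]
[[0.0, [0.11, -0.02, -0.01], -0.072], [0.0, [0.11, -0.0, -0.01], -0.072], [0.0, [0.11, 0.01, -0.01], -0.072], [0.0, [0.11, 0.02, -0.01], -0.072], [0.0, [0.11, 0.03, -0.01], -0.072]]
[[0.0, [0.1, 0.05, -0.01], -0.072], [0.0, [0.09, 0.06, -0.01], -0.072], [0.0, [0.09, 0.07, -0.01], -0.072], [0.0, [0.08, 0.08, -0.01], -0.072], [0.0, [0.07, 0.09, -0.01], -0.072]]
[[0.0, [0.06, 0.09, -0.01], -0.072], [0.0, [0.05, 0.1, -0.01], -0.072], [0.0, [0.04, 0.1, -0.01], -0.072]]
```

Call:
move_arm --motion '[[0,[0.11,-0.02,-0.01],-0.072],[0,[0.11,0,-0.01],-0.072],[0,[0.11,0.01,-0.01],-0.072],[0,[0.11,0.02,-0.01],-0.072],[0,[0.11,0.03,-0.01],-0.072]]'

```text
t: 24.98
ee_pos: [538.5, 103.9, 106.0]
orientation: [3.008, 0.793, -0.086]
ft_force: [0.4, -0.6, -1.2]
width: 42.3
```

Call:
move_arm --motion '[[0,[0.1,0.05,-0.01],-0.072],[0,[0.09,0.06,-0.01],-0.072],[0,[0.09,0.07,-0.01],-0.072],[0,[0.08,0.08,-0.01],-0.072],[0,[0.07,0.09,-0.01],-0.072]]'

```text
t: 25.4
ee_pos: [596.1, 108.3, 107.5]
orientation: [2.659, 1.65, -0.099]
ft_force: [0.2, -0.6, -0.1]
width: 42.2
```

Call:
move_arm --motion '[[0,[0.06,0.09,-0.01],-0.072],[0,[0.05,0.1,-0.01],-0.072],[0,[0.04,0.1,-0.01],-0.072],[0,[0,0,0],0]]'

```text
t: 25.73
ee_pos: [631.1, 113.0, 107.6]
orientation: [-2.326, -2.107, 0.102]
ft_force: [-0.1, -0.2, -0.9]
width: 42.1
```

```bash
python3 - <<'E'
from h import *
save('wrist','w11.png')
for n in ['red_brush','red_tray']: print(n,[(np.round(q['location']),round(q['confidence'],2)) for q in optics.landmark_of('wrist',n)][:2])
E
python3 plan.py 0 25 634,109,60,82
```

```text
red_brush [(array([624., 108.,  89.]), 0.56)]
red_tray []
now [628.5 112.6 107.2] 84.0 w 42.2 t 25.88 F [-0.6  0.4 -0.7]
zax [-0.051 -0.043 -0.998]
[[0.0, [-0.0, 0.04, 0.23], 0.011], [0.0, [-0.0, 0.04, 0.23], 0.011]]
```

View pics/w11.png

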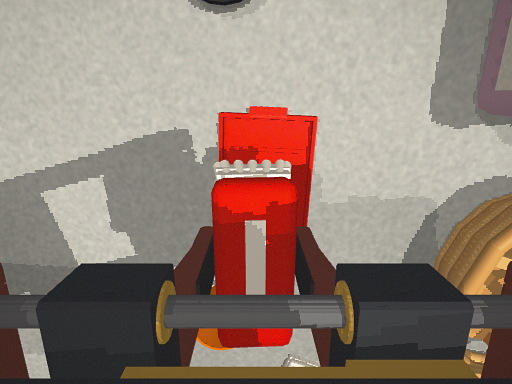

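The tray's far corners are at (219,113) and (316,118), and the brush is held at rows 178–346.

```bash
python3 inhand.py -21 256,180 252,345; python3 - <<'E'
from plan import *
A=unproj('wrist',(219,113),12);B=unproj('wrist',(316,118),12)
d=A-B;L=np.linalg.norm(d);d/=L;x=np.array([d[1],-d[0],0]);print(L,np.degrees(np.arctan2(x[1],x[0])),(A+B)/2-69*x)
E
```

```text
256,180 [ 42.1   0.8 -21. ]
252,345 [-49.4  -1.3 -21. ]
76.53079967458899 81.1111643018975 [630.69165947 107.98147698  12.        ]
```

Call:
move_arm --motion '[[0,[0.03,0.06,0.2],0.01],[0,[0.03,0.05,0.2],0.01],[0,[0.02,0.04,0.15],0]]'

```text
t: 26.13
ee_pos: [641.7, 116.5, 53.7]
orientation: [2.377, 2.049, -0.099]
ft_force: [-0.6, -0.4, -1.2]
width: 42.2
```

```bash
python3 -c "
from h import *; optics.get_image('side')"; python3 plan.py 0 20 634,113,26,82
```

```text
now [640.5 116.3  50.7] 81.6 w 41.8 t 26.18 F [-0.9 -0.2 -2.4]
zax [-0.05  -0.043 -0.998]
[[0.0, [-0.01, -0.02, 0.13], -0.002], [0.0, [-0.01, -0.02, 0.13], -0.002]]
```

Call:
move_arm --motion '[[0,[-0.02,-0.03,0.1],0],[0,[-0.01,-0.01,0.09],0],[0,[0,0,0.02],0]]'

```text
t: 26.43
ee_pos: [632.8, 112.4, 27.8]
orientation: [-2.378, -2.048, 0.108]
ft_force: [0.2, 0.0, -1.6]
width: 42.2
```

```bash
python3 -c "
from h import *; optics.get_image('side')"; python3 plan.py 0 20 634,113,22,82
```

```text
now [632.7 112.4  27.8] 81.5 w 42.2 t 26.48 F [ 0.2  0.1 -1.3]
zax [-0.053 -0.044 -0.998]
[[0.0, [0.01, 0.01, 0.06], -0.005]]
```

Call:
move_arm --motion '[[0,[0,0.01,0.03],0],[0,[0,0.01,0.03],0],[0,[0,0,0.01],0]]'

```text
t: 26.73
ee_pos: [633.8, 111.8, 22.8]
orientation: [-2.377, -2.047, 0.11]
ft_force: [-2.4, 0.2, 7.3]
width: 42.1
```

```bash
python3 -c "
from h import *; optics.get_image('side')"; python3 plan.py 0 20 634,113,22,82
```

```text
now [633.9 111.8  22.8] 81.5 w 41.8 t 26.78 F [-4.1  0.5  3.8]
zax [-0.054 -0.044 -0.998]
[[0.0, [0.01, -0.0, 0.01], -0.005]]
```

Contact. Releasing and lifting.

Call:
move_arm --motion '[[1,[0,0,0],0],[1,[0,0,0],0],[1,[0,0,0],0],[1,[0,0,0],0],[1,[0,0,-0.08],0]]'

```text
t: 27.2
ee_pos: [635.3, 112.2, 31.9]
orientation: [-2.379, -2.047, 0.106]
ft_force: [-0.3, 0.0, -0.4]
width: 71.7
```

Call:
move_arm --motion '[[1,[0,0,-0.2],0],[1,[0,0,-0.3],0],[1,[0,0,-0.35],0],[1,[0,0,-0.35],0],[1,[0,0,-0.3],0]]'

```text
t: 27.62
ee_pos: [639.5, 118.0, 182.5]
orientation: [-2.374, -2.042, 0.123]
ft_force: [1.6, -0.5, -0.6]
width: 87.5
```

Call:
move_arm --motion '[[1,[0,-0.3,-0.3],0],[1,[0,-0.4,-0.2],0],[1,[0,-0.4,-0.1],0],[1,[0,-0.4,0],0],[1,[0,-0.4,0],0]]'

```text
t: 28.03
ee_pos: [464.4, 149.9, 262.7]
orientation: [2.383, 2.04, -0.089]
ft_force: [-0.2, -0.1, 0.1]
width: 88.2
```

```bash
python3 - <<'E'
from h import *
for cam in ['scene','side']:
    save(cam,cam+'12.png')
    for n in 'soap bottle red_brush blue_brush soap_dish saucer red_tray blue_tray jar dosing_cup'.split(): print(cam,n,[(np.round(q['location']),round(q['confidence'],2)) for q in optics.landmark_of(cam,n)][:2])
a=[cv2.imread(f'pics/{c}12.png') for c in ['scene','side']]
a=[a[0][90:330,100:460],a[1][90:330,90:450]]
cv2.imwrite('pics/c12.png',cv2.resize(np.vstack(a),(450,600)))
E
python3 plan.py 1 30 500,100,200,80
```

```text
scene soap [(array([ 654., -150.,    8.]), 0.82), (array([ 656., -149.,    2.]), 0.31)]
scene bottle [(array([ 528., -404.,    8.]), 0.7), (array([ 654., -147.,    0.]), 0.53)]
scene red_brush [(array([635., 108.,   3.]), 0.79), (array([588.,  -1.,   2.]), 0.34)]
scene blue_brush [(array([520., 421.,   3.]), 0.92)]
scene soap_dish [(array([ 655., -149.,    2.]), 0.66)]
scene saucer [(array([ 528., -400.,   -3.]), 0.68)]
scene red_tray [(array([633., 108.,  -2.]), 0.77)]
scene blue_tray [(array([516., 421.,  -1.]), 0.77)]
scene jar [(array([ 655., -150.,   10.]), 0.75)]
scene dosing_cup [(array([589.,  -2.,   1.]), 0.83)]
side soap [(array([ 658., -148.,    8.]), 0.82)]
side bottle [(array([ 523., -408.,    6.]), 0.73)]
side red_brush [(array([631., 108.,   4.]), 0.74)]
side blue_brush [(array([517., 419.,   8.]), 0.92)]
side soap_dish [(array([ 657., -144.,   -3.]), 0.65)]
side saucer [(array([ 526., -404.,    2.]), 0.51), (array([ 660., -144.,   -1.]), 0.26)]
side red_tray [(array([637., 106.,   1.]), 0.85)]
side blue_tray [(array([520., 422.,  -2.]), 0.57)]
side jar [(array([ 613., -300.,   -3.]), 0.83)]
side dosing_cup [(array([585.,   1.,   1.]), 0.66)]
now [465.4 149.7 261.1] 81.2 w 87.7 t 29.13 F [-0.3 -0.3 -0.3]
zax [-0.044 -0.041 -0.998]
[[1.0, [-0.14, 0.15, 0.2], 0.005], [1.0, [-0.14, 0.15, 0.2], 0.005], [1.0, [-0.13, 0.15, 0.2], 0.005]]
```

View pics/c12.png

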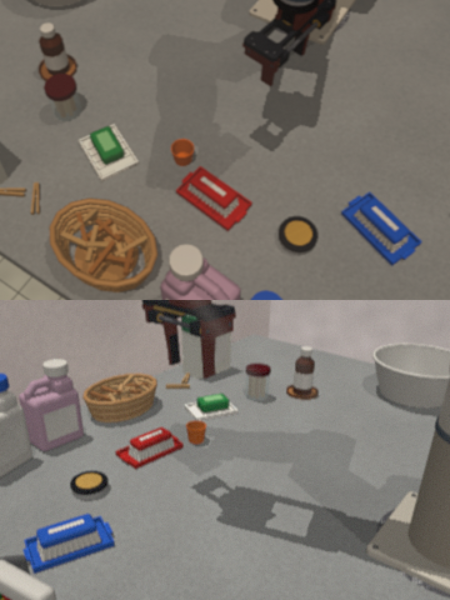

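Everything is in place in both views: soap in its dish, bottle upright on the saucer, brushes in their trays, and the jar and cup not moved. Handing in.

```bash
python3 -c "
from h import *
print(order.close_job())"
```

```text
the job is handed in; nothing more can be done
None
```

The bench is tidied and the job is handed in at about 29 s of the 104 s allowed. No verdict is reported. I placed the blue brush, then the bottle, soap and red brush, each lowered until the force reading showed contact before the fingers opened.

**Final positions:** in both camera views the networks put every thing within about 6 mm of its holder's centre, against a tightest limit of 15 mm:
- **Soap:** about (656,-149), in the dish at (656,-147).
- **Bottle:** about (526,-406), upright on the saucer at (527,-402).
- **Red brush:** about (633,108), in the tray at (635,107).
- **Blue brush:** about (519,420), in the tray at (518,421).

**Bystanders:** the dosing cup shows no movement from its start, and neither does the jar in the side view. The gripper was clear of everything at hand-in.

**Checks that disagreed:**
- **Jar:** the last scene-view query put it on the soap dish. That is a false detection, since the picture and the side view (613,-300) both show it in place.
- **Heights:** some network heights were a few mm off. The bottle's read 6–8 mm, and one blue brush reading was 8 mm against a limit of 7 mm. In the last picture both sit normally in their holders.
- **Blue brush pick-up:** the arm drifted sideways by about 17 mm, so the jaws pushed the brush before gripping it. I measured the brush in the hand and corrected for the off-centre grip when placing it.

I viewed 13 pictures.

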